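# Release the microtome's brake and press its start key

### The arm

A 6-joint arm with a two-finger parallel gripper is mounted at the origin on the work surface. World frame = base frame: x ahead of the robot, y to its left, z up, the work surface at z = 0. Lengths are in mm, angles in degrees, forces in N, time in s.
With the tool pointing down it reaches from about 325 to 850 mm from the base axis. Payload 15.5 kg.
Tool frame: the origin (TCP) lies on the mounting face of the last link; the fingertips stand env.tcp_to_tips ahead of it and the grasp point (between the pads) lies 172 mm ahead of it (env.tcp_to_tips is the distance from the TCP to the fingertips, in mm); z points along the fingers, y is the line along which they close (so a half turn about z gives the same grasp; the last joint's range is limited). The gripper opens to 91 mm and grips with 3 to 60 N. Pads are 32 mm wide; open, the fingers measure 118 mm over their backs; the gripper's body (76 mm by 178 mm) begins 60 mm behind the grasp point.
Start: joints at [-71.878, 28.281, 77.091, -0, 74.628, -5.472], TCP at [250.164, -572.753, 404.715] pointing down, gripper open.
Joint ranges: [-166.48, 166.48], [-47.26, 123.95], [12.59, 153.08], [-70.14, 250.14], [6.76, 159.57], [-176.63, 176.63]. Speed limits (degrees/s): [108.29, 108.29, 147.25, 172.46, 172.46, 172.46].

### API

Orientations are given as a 3x3 rotation matrix whose columns are the frame's x, y, z axes.
In Python, from cell import env gives the robot as it stands.
- The arm moves only by the shell command python3 -m inch 'ROWS' [FORCE]. ROWS is JSON, a list that holds one entry, the list of rows, each a list of 5 numbers: the opening, from 0 (shut) to 1 (fully open), then the shift along the tool's x, y, z in m, then the turn about the tool's z in rad. A call has exactly 10 rows; each row shifts and turns the commanded pose from where the row before left it, along the tool's axes as they then stand; what a row does not reach is not made up. A row lasts 1/12 s, in which the tool goes at most 41.7 mm and 7.16 degrees, less where a joint would pass 70% of its speed; a pose out of reach is approached as far as the arm can. A call is refused whole if a number of a shift passes 0.0417 or a number of a turn 0.125, either way. A call with a gripper value outside its range is refused whole. The fingers move at their own pace and stop on an object; FORCE is the grip in N (left out, the last holds). Time passes only in rows, so rows that do not move let the fingers close, or fill a call up. It gives the time, the measured TCP pose, the force and the opening at its end, in the units of the state.
- env.sense(): the state, without advancing time (a new reading comes with each control period).
- env.grab_frame(name): name is "scene" or "top"; returns a dict with "frame" (480x640x3 uint8, red, green, blue), "K" (3x3 intrinsics, pixels), "extrinsics" (4x4, takes a point from world to camera coordinates). Camera axes: x right, y up, looking along -z (the intrinsics and any distortion apply to the point x, -y, -z); pixel columns grow to the right and rows downward; lengths in mm; the calibration is good to about 2 mm. A picture is of the moment at which its call begins. There is no depth.
- env.close_job(): hands the job in, once; it reports no verdict.
Trained networks look in a picture, given as the dict that the camera call returned (one of the last four; its "shot" number tells which), for a name from the list of things; names that differ only in an ending like _2 or _b are one class to them, and where a whole thing is asked for, a point or a joint stands for the part that bears it (a point fixed in the world has none). Each returns a list of dicts, best first, with "confidence" (0 to 1); they miss things now and then, are a little off and sometimes report something else, mostly with a low value. They report only what shows in the picture. A call takes as long as a camera call. They do not tell look-alikes from the thing itself.
- env.regions_of(target, picture): "region" (480x640 bool, what is visible of it) and "location" ([column, row] in pixels, amid what is visible of it).
- env.place_of(target, picture): "location" ([column, row] in pixels: a listed point, or the origin of a listed thing).
The state is a dict: "t": time; "joint_positions": joint angles; "qd": joint speeds; "joint_torque": joint torques, N m; "eef_pos": TCP position; "orientation": TCP orientation; "ft_force": force on the tool from outside, world axes, zero at the start; "ft_torque": the same for the moment, N m; "finger_gap": finger opening in mm.
Only numpy, scipy, OpenCV 4.12 (cv2) and the standard library are available. Lean on these libraries where they do the work, as an engineer would, in place of code of your own. Each camera call takes 0.05 s, during which the arm holds its last target. There are 200 camera calls.

### The job

Start the microtome's drive from its control console: with the fingertips, push the brake lever (the short steel lever with a ball end) all the way over to the back of the console, away from the robot. Then gently press the start key, the one long bar-shaped key of the four, well down, let it come up again and withdraw. Do not press the start key before the brake is released, do not press the other keys or turn the knob, do not move or lift the jar, the slide box or the dish, and use only a light touch.

Things in the scene. Friction and masses are not known exactly. Their poses are not given: they have to be found in the camera images.
- console: white fixed box 160 mm deep (x), 360 mm long (y), top 45 mm above the bench. Origin: centre of its underside; +x to its back, away from the robot (yaw within 0.35 rad), z up. In its middle four white keys on black bezels, two by two (72 mm apart along y, 70 mm along x), any key in any place; brake lever at one end (140 mm from the middle), knob at the other, ends may be swapped
- bar_base: fixed black bezel 40 x 56 x 5 mm (x, y, z) set on the console's top, carrying the white start key: a long bar, 48 mm along y by 18 mm along x; origin: centre of the bezel's underside, at the level of the console's top; axes as the console's
- bar_top (a point): centre of the top face of the bar-shaped start key, on the moving key; 19 mm above the console's top when up, 9 mm when fully down
- bar_key (a joint):  how far this key is pressed down, 0 up, 0.010 m at its hard stop; a spring pushes it back up (1.5 N to start, growing evenly to 6 N at the stop)
- round_base: fixed black bezel 40 x 56 x 5 mm (x, y, z) set on the console's top, carrying the white round key, 28 mm across; origin: centre of the bezel's underside, at the level of the console's top; axes as the console's
- round_key (a joint):  how far this key is pressed down, 0 up, 0.010 m at its hard stop; a spring pushes it back up (1.5 N to start, growing evenly to 6 N at the stop)
- square_base: fixed black bezel 40 x 56 x 5 mm (x, y, z) set on the console's top, carrying the white square key, 28 x 28 mm; origin: centre of the bezel's underside, at the level of the console's top; axes as the console's
- square_key (a joint):  how far this key is pressed down, 0 up, 0.010 m at its hard stop; a spring pushes it back up (1.5 N to start, growing evenly to 6 N at the stop)
- cross_base: fixed black bezel 40 x 56 x 5 mm (x, y, z) set on the console's top, carrying the white cross-shaped key, 30 mm across with arms 10 mm wide; origin: centre of the bezel's underside, at the level of the console's top; axes as the console's
- cross_key (a joint):  how far this key is pressed down, 0 up, 0.010 m at its hard stop; a spring pushes it back up (1.5 N to start, growing evenly to 6 N at the stop)
- brake_base: fixed grey block 60 x 40 x 12 mm (x, y, z) on the console's top, carrying the brake lever: a steel rod 9 mm thick with a black ball 22 mm across. Origin: centre of the block's underside, at the level of the console's top; axes as the console's. The lever's pivot runs along y, in the middle of the block's top face
- brake_ball (a point): centre of the ball at the end of the brake lever, 55 mm from the pivot, moving with the lever; about 60 to 67 mm above the console's top
- brake_lever (a joint):  brake lever angle; 0 leans 0.5 rad to the console's front (-x, towards the robot), 0.5 upright, 1.0 at its stop leaning 0.5 rad to the back (+x) = brake fully released. It starts between 0 and 0.2 and stays where it is left by friction (about 1.5 N at the ball)
- knob_mark (a point): white mark on the black thickness knob (40 mm across, top 26 mm above the console's top), 18 mm from its axis; it turns with the knob, which turns easily and starts at a varying angle
- jar: loose glass specimen jar, 48 mm across, 75 mm tall, standing behind the console; origin: centre of its underside
- slide_box: loose closed slide box, blue with white lid, 82 x 62 x 32 mm, beside the console; origin: centre of its underside
- dish: loose small steel dish, 70 mm across, 22 mm tall, beside the console; origin: centre of its underside
Mind the look-alikes: they are no part of the job. Leave any green look-alike of the dish alone.

How it is judged:
By the outcome, as a careful person would: the job done as asked, in the order asked, and still so for the second after the job is handed in, with the robot touching nothing.
It also fails if it takes over 40 s, if anything falls off the work surface, if the arm or the gripper's body presses on something with over 40 N, if the wrist force passes 120 N, or if a joint passes its speed limit or range.

## Working session

There is one attempt and no reset: what is moved stays moved. The work goes in short steps, Python scripts to look and compute and a shell command to move; the robot and the scene stay as the last step left them, time stands still between calls to the robot, and variables do not carry over. Pictures are saved under pics/ and viewed, on a budget of 10 in all, crops included, one or two more only if the job needs it, and the job is handed in when it is done.

```bash
mkdir -p pics; ls
cat > h.py <<'E'
import numpy as np, cv2
from cell import env
def ray(p,pic):
    K=np.array(pic["K"]);E=np.array(pic["extrinsics"])
    d=np.linalg.inv(K)@[p[0],p[1],1]; d=np.array([d[0],-d[1],-d[2]])
    R=E[:3,:3]; return -R.T@E[:3,3], R.T@d
def atz(p,pic,z):
    o,d=ray(p,pic); return o+d*(z-o[2])/d[2]
def proj(P,pic):
    K=np.array(pic["K"]);E=np.array(pic["extrinsics"])
    c=E[:3,:3]@P+E[:3,3]; c=K@[c[0],-c[1],-c[2]]; return c[:2]/c[2]
def tri(p1,a,p2,b):
    o1,d1=ray(p1,a);o2,d2=ray(p2,b)
    s=np.linalg.lstsq(np.c_[d1,-d2],o2-o1,rcond=None)[0]
    A=o1+s[0]*d1;B=o2+s[1]*d2; return (A+B)/2,np.linalg.norm(A-B)
E
python3 - <<'E'
from h import *
np.set_printoptions(precision=1,suppress=True)
P={n:env.grab_frame(n) for n in("scene","top")}
for n in P:
    print(n,[k for k in P[n]],P[n]["extrinsics"][:3] if 0 else "")
    cv2.imwrite(f"pics/{n}0.png",P[n]["frame"][:,:,::-1])
Z=dict(console=0,bar_base=45,bar_top=64,round_base=45,square_base=45,cross_base=45,brake_base=45,brake_ball=109,knob_mark=71,jar=0,slide_box=0,dish=0)
for k,z in Z.items():
    for n in P:
        for r in env.place_of(k,P[n])[:3]:
            print(k,n,np.array(r["location"]),round(r["confidence"],2),atz(r["location"],P[n],z))
print(env.sense(),env.tcp_to_tips)
E
```

```text
pics
scene ['frame', 'K', 'extrinsics', 'shot'] 
top ['frame', 'K', 'extrinsics', 'shot'] 
console scene [318.  282.7] 0.68 [525.2  64.3   0. ]
console scene [313.9 285.2] 0.54 [537.   63.5   0. ]
console top [271.3 214.4] 0.62 [525.9  70.7   0. ]
console top [258.1 185.7] 0.16 [581.   98.2   0. ]
bar_base scene [299.7 260.9] 0.83 [539.   21.7  45. ]
bar_base top [294.7 197.9] 0.61 [551.8  27.   45. ]
bar_top top [297.7 197.9] 0.78 [548.7  21.7  64. ]
bar_top top [201.1 185.2] 0.21 [565.6 196.2  64. ]
round_base scene [341.2 274.4] 0.74 [506.  112.7  45. ]
round_base top [242.2 224.5] 0.97 [499.2 121.3  45. ]
square_base scene [326.5 250.9] 0.79 [474.1  39.2  45. ]
square_base top [285.4 233.9] 0.8 [484.5  41.8  45. ]
cross_base scene [311.9 285.5] 0.62 [572.8  93.2  45. ]
cross_base scene [259.4 293.1] 0.29 [663.2  34.9  45. ]
cross_base top [263.1 185.1] 0.93 [573.7  86.   45. ]
cross_base top [351.  240.3] 0.31 [476.8 -78.9  45. ]
brake_base scene [351.6 314.3] 0.82 [573.3 202.2  45. ]
brake_base top [202.1 183.8] 0.66 [572.  197.9  45. ]
brake_ball top [262.8 185.8] 0.52 [559.8  
[... 548 characters left out ...]
9 155.8] 0.26 [644.   -2.3   0. ]
dish scene [313.  191.8] 0.75 [ 287.3 -190.6    0. ]
dish scene [286.  217.2] 0.74 [ 415.9 -157.9    0. ]
dish top [406.4 347.9] 0.95 [ 279.9 -194.     0. ]
dish top [392.1 277.9] 0.85 [ 411.2 -165.     0. ]
{'t': 1.3, 'joint_positions': array([-71.9,  28.3,  77.1,  -0. ,  74.6,  -5.5]), 'qd': array([-0.1, -0.2, -0. ,  0. , -0. ,  0. ]), 'joint_torque': array([  0. , -87.9, -38.2,   0.1,   0. ,  -0. ]), 'eef_pos': array([ 250.2, -572.8,  404.7]), 'orientation': array([[ 0.9,  0.4, -0. ],
       [ 0.4, -0.9,  0. ],
       [-0. , -0. , -1. ]]), 'ft_force': array([-0.3,  0. ,  1.1]), 'ft_torque': array([ 0.1,  0. , -0. ]), 'finger_gap': 91.24988879794152} 190.8
```

Run:
```python
import cv2,numpy as np
t=cv2.imread("pics/top0.png");s=cv2.imread("pics/scene0.png")
a=cv2.resize(t[140:290,160:400],(800,500),interpolation=cv2.INTER_CUBIC)
b=cv2.resize(s[185:335,240:400],(640,600),interpolation=cv2.INTER_CUBIC)
cv2.imwrite("pics/a.png",a);cv2.imwrite("pics/b.png",b)
```

```text
(no output)
```

View pics/a.png

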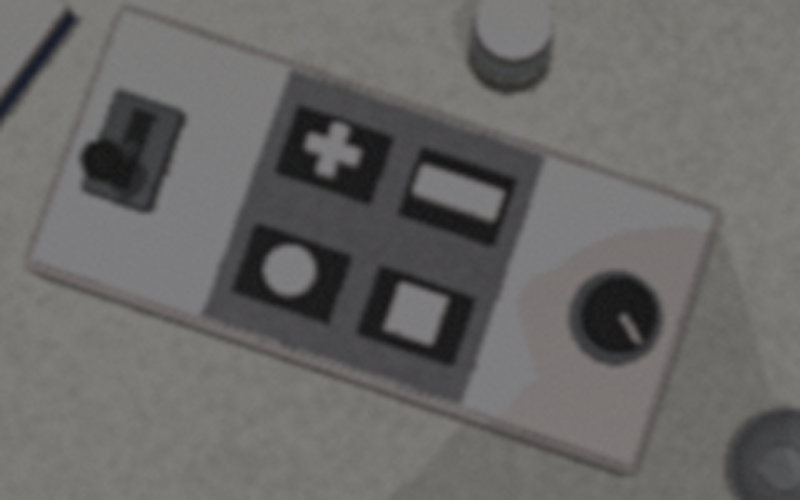

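View pics/b.png

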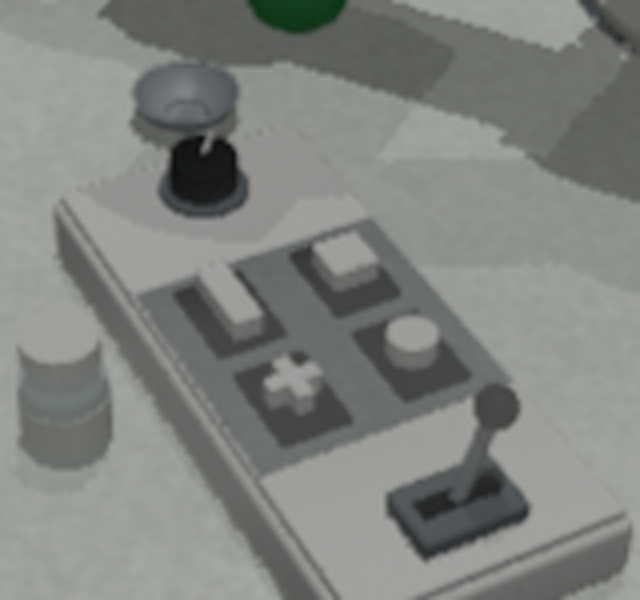

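View pics/scene0.png

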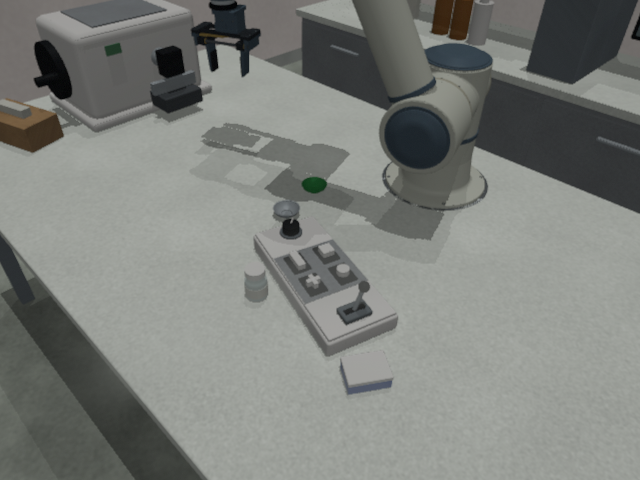

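Candidates for the start key in the top picture: bar (297,198), cross (260,185), round (247,221), square (285,234). The bar is the long one, at (297,198). The black round things are the lever ball (191,188), which has a rod, and the knob (345,235), which has a white mark. The ball is the one at (191,188), on the +y end. A green look-alike of the dish stands near the robot, and I'll leave it alone.

```bash
cat > m.py <<'E'
from h import *
np.set_printoptions(precision=1,suppress=True)
P={n:env.grab_frame(n) for n in("scene","top")}
A=lambda x,y:(160+x*.3,140+y*.3); B=lambda x,y:(240+x/4,185+y/4)
T=P["top"];S=P["scene"]
for n,a,b in(("ball",(103,160),(497,405)),("bar",(458,193),(228,294)),("cross",(332,152),(293,372)),("round",(290,270),(413,333)),("square",(416,313),(344,247))):
    print(n,*tri(A(*a),T,B(*b),S))
C=[atz(A(*c),T,45) for c in((122,8),(718,212),(635,470),(36,262))]
print(*C,np.linalg.norm(C[0]-C[1]),np.linalg.norm(C[1]-C[2]),sum(C)/4)
v=C[0]-C[1]+C[3]-C[2];yaw=np.arctan2(-v[0],v[1]);print("yaw",np.degrees(yaw))
b=np.array([atz(A(*c),T,64)[:2] for c in((332,152),(458,193),(416,313),(290,270))]);print(b,b.mean(0))
print("brake_base region",[r["location"] for r in env.regions_of("brake_base",T)[:1]])
s=env.sense();print(s["eef_pos"],s["orientation"])
E
python3 m.py
```

```text
ball [550.6 206.6 108.2] 3.226812757481231
bar [549.   22.8  59. ] 1.7726406933464227
cross [568.6  91.8  62.5] 1.2769448194359627
round [503.  112.7  60.7] 3.0775762258351693
square [482.   43.4  64.4] 1.7501957980624505
[649.4 211.9  45. ] [ 546.5 -122.8   45. ] [402.3 -79.6  45. ] [505.6 251.4  45. ] 350.2113484046862 150.58868439949487 [525.9  65.2  45. ]
yaw -17.20141630401686
[[568.7  91.2]
 [548.7  22.2]
 [482.6  42.7]
 [503.6 111.2]] [525.9  66.8]
brake_base region [[296.6, 197.6]]
[ 250.2 -572.7  404.7] [[ 0.9  0.4 -0. ]
 [ 0.4 -0.9  0. ]
 [ 0.  -0.  -1. ]]
```

```bash
python3 -m inch '[[[0,0,0,0,0.0712],[0,0,0,0,0.0712],[0,0,0,0,0.0712],[0,0,0,0,0.0712],[0,0,0,0,0.0712],[0,0,0,0,0.0712],[0,0,0,0,0.0712],[0,0,0,0,0.0712],[0,0,0,0,0.0712],[0,0,0,0,0.0712]]]' 5
cat > go.py <<'E'
from h import *; import sys
np.set_printoptions(precision=4,suppress=True)
t=np.array(eval(sys.argv[1]));s=env.sense();R=np.array(s["orientation"])
print("tool shift mm",R.T@(t-s["eef_pos"]),"x angle",np.degrees(np.arctan2(R[1,0],R[0,0])),"ft",s["ft_force"],s["finger_gap"],s["t"])
E
python3 go.py '[501.7,220.4,404.7]'
```

```text
t: 2.28
eef_pos: [250.2, -572.8, 404.7]
orientation: [[0.954, -0.299, 0.0], [-0.299, -0.954, -0.0], [0.0, 0.0, -1.0]]
ft_force: [-0.1, 0.3, -0.6]
finger_gap: 27.6
tool shift mm [   2.8005 -832.0956    0.0038] x angle -17.403091803429565 ft [-0.1282  0.3124 -0.6165] 27.636161651054582 2.2833
```

```bash
R='x'; python3 -m inch '[[[0,0,-0.01,0,0],[0,0,-0.02,0,0],[0,0,-0.03,0,0],[0,0,-0.03,0,0],[0,0,-0.03,0,0],[0,0,-0.03,0,0],[0,0,-0.03,0,0],[0,0,-0.03,0,0],[0,0,-0.03,0,0],[0,0,-0.03,0,0]]]'
python3 -m inch '[[[0,0,-0.03,0,0],[0,0,-0.03,0,0],[0,0,-0.03,0,0],[0,0,-0.03,0,0],[0,0,-0.03,0,0],[0,0,-0.03,0,0],[0,0,-0.03,0,0],[0,0,-0.03,0,0],[0,0,-0.03,0,0],[0,0,-0.03,0,0]]]'
python3 -m inch '[[[0,0,-0.03,0,0],[0,0,-0.03,0,0],[0,0,-0.03,0,0],[0,0,-0.03,0,0],[0,0,-0.03,0,0],[0,0,-0.03,0,0],[0,0,-0.03,0,0],[0,0,-0.02,0,0],[0,0,-0.01,0,0],[0,0,0,0,0]]]'
python3 go.py '[501.7,220.4,287.8]'
```

```text
t: 3.12
eef_pos: [330.0, -312.7, 404.8]
orientation: [[0.956, -0.293, 0.0], [-0.293, -0.956, -0.0], [0.0, -0.0, -1.0]]
ft_force: [0.5, 0.6, 0.1]
finger_gap: 0.5
t: 3.95
eef_pos: [418.3, -26.3, 404.9]
orientation: [[0.956, -0.293, 0.0], [-0.293, -0.956, 0.0], [0.0, -0.0, -1.0]]
ft_force: [-0.5, -0.1, 0.2]
finger_gap: 0.3
t: 4.78
eef_pos: [489.5, 202.6, 404.6]
orientation: [[0.956, -0.292, 0.0], [-0.292, -0.956, 0.0], [0.0, -0.0, -1.0]]
ft_force: [0.2, -0.5, 0.7]
finger_gap: 0.8
tool shift mm [  6.4529 -20.5481 116.8371] x angle -16.983490456400613 ft [ 0.1999 -0.4894  0.7057] 0.7965174120922432 4.7833
```

```bash
python3 -m inch '[[[0,0,-0.01,0.01,0],[0,0,-0.01,0.016,0],[0,0,0,0.02,0],[0,0,0,0.02,0],[0,0,0,0.02,0],[0,0,0,0.016,0],[0,0,0,0.01,0],[0,0,0,0.005,0],[0,0,0,0,0],[0,0,0,0,0]]]'
python3 go.py '[501.7,220.4,287.8]'
python3 - <<'E'
from h import *
S=env.grab_frame("scene");T=env.grab_frame("top")
s=cv2.resize(S["frame"][230:350,290:410,::-1],(400,400),interpolation=2)
t=cv2.resize(T["frame"][130:250,140:260,::-1],(400,400),interpolation=2)
cv2.imwrite("pics/c.png",np.hstack([s,t]))
E
```

```text
t: 5.62
eef_pos: [495.7, 219.9, 288.1]
orientation: [[0.955, -0.296, 0.0], [-0.296, -0.955, 0.0], [0.0, -0.0, -1.0]]
ft_force: [-0.1, -0.2, 0.7]
finger_gap: 0.5
tool shift mm [ 5.5471 -2.2018  0.2925] x angle -17.21115196068275 ft [-0.0592 -0.2437  0.7129] 0.4617072934091675 5.6167
```

View pics/c.png

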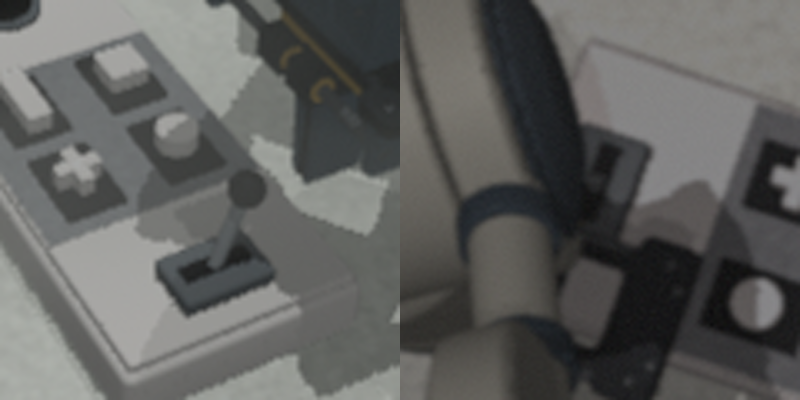

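The left half shows the closed fingertips at crop (330,175), level with the ball at (246,190) and in front of it. Nothing is in contact.

```bash
python3 -m inch '[[[0,0.005,-0.002,0,0],[0,0.006,0,0,0],[0,0.006,0,0,0],[0,0.006,0,0,0],[0,0.005,0,0,0],[0,0.005,0,0,0],[0,0.005,0,0,0],[0,0.004,0,0,0],[0,0.003,0,0,0],[0,0,0,0,0]]]'
python3 -m inch '[[[0,0.003,0,0,0],[0,0.003,0,0,0],[0,0.002,0,0,0],[0,0.002,0,0,0],[0,0.002,0,0,0],[0,0.002,0,0,0],[0,0.002,0,0,0],[0,0.002,0,0,0],[0,0.002,0,0,0],[0,0,0,0,0]]]'
python3 go.py '[568,200,287.8]'
```

```text
t: 6.55
eef_pos: [539.8, 208.5, 287.7]
orientation: [[0.955, -0.296, 0.0], [-0.296, -0.955, 0.0], [0.0, -0.0, -1.0]]
ft_force: [-0.6, 0.1, 0.4]
finger_gap: 0.5
t: 7.38
eef_pos: [558.6, 202.7, 287.6]
orientation: [[0.955, -0.296, -0.0], [-0.296, -0.955, -0.0], [-0.0, 0.0, -1.0]]
ft_force: [0.5, 1.0, -0.9]
finger_gap: 0.8
tool shift mm [ 9.8107 -0.2093 -0.2218] x angle -17.208035106277652 ft [ 0.4924  1.0027 -0.8964] 0.835640384619867 7.3833
```

```bash
python3 -m inch '[[[0,0.001,0,0,0],[0,0.001,0,0,0],[0,0.001,0,0,0],[0,0.001,0,0,0],[0,0.001,0,0,0],[0,0.001,0,0,0],[0,0,0,0,0],[0,0,0,0,0],[0,0,0,0,0],[0,0,0,0,0]]]'
python3 - <<'E'
from h import *
S=env.grab_frame("scene")
cv2.imwrite("pics/d.png",cv2.resize(S["frame"][230:350,290:410,::-1],(600,600),interpolation=2))
for k in("brake_ball","brake_base"):
    for r in env.place_of(k,S)[:2]: print(k,r["location"],r["confidence"])
b=np.array([568,200,57]);ex=np.array([.955,-.296,0])
for q in(.8,.9,1): print(q,proj(b+55*(np.sin(q-.5)*ex+np.cos(q-.5)*np.array([0,0,1])),S))
E
```

```text
t: 8.22
eef_pos: [564.1, 201.1, 287.8]
orientation: [[0.955, -0.296, 0.0], [-0.296, -0.955, 0.0], [0.0, -0.0, -1.0]]
ft_force: [-0.9, 0.2, -0.8]
finger_gap: 0.4
brake_ball [341.2, 294.5] 0.65
brake_ball [325.7, 256.9] 0.6
brake_base [356.0, 313.9] 0.82
0.8 [346.99307033 291.42542387]
0.9 [344.52004693 293.06610958]
1 [342.1323798 294.8639625]
```

View pics/d.png

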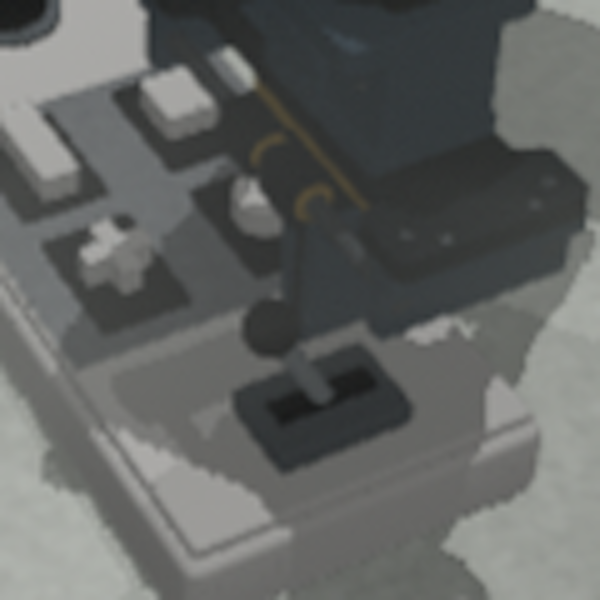

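The lever now leans back, with the ball at scene pixel (344,295). That is about 0.9–1.0, so I'll creep on until the stop shows in the force.

```bash
python3 -m inch '[[[0,0.001,0,0,0],[0,0.001,0,0,0],[0,0.001,0,0,0],[0,0,0,0,0],[0,0,0,0,0],[0,0,0,0,0],[0,0,0,0,0],[0,0,0,0,0],[0,0,0,0,0],[0,0,0,0,0]]]'
python3 -m inch '[[[0,0.001,0,0,0],[0,0.001,0,0,0],[0,0,0,0,0],[0,0,0,0,0],[0,0,0,0,0],[0,0,0,0,0],[0,0,0,0,0],[0,0,0,0,0],[0,0,0,0,0],[0,0,0,0,0]]]'
python3 go.py '[568,200,287.8]'
```

```text
t: 9.2
eef_pos: [566.2, 200.4, 287.4]
orientation: [[0.955, -0.296, -0.002], [-0.296, -0.955, 0.0], [-0.002, 0.001, -1.0]]
ft_force: [-7.8, 3.4, 0.9]
finger_gap: 0.0
t: 10.03
eef_pos: [567.2, 200.1, 287.2]
orientation: [[0.955, -0.296, -0.005], [-0.296, -0.955, 0.001], [-0.005, 0.001, -1.0]]
ft_force: [-15.3, 8.6, 4.6]
finger_gap: 0.4
tool shift mm [ 0.8155 -0.181  -0.5583] x angle -17.191282733849267 ft [-15.2949   8.6404   4.5901] 0.4008717136418499 10.0333
```

The force has risen to 17 N, so the lever is at its stop. Backing off, then up.

```bash
python3 -m inch '[[[0,-0.005,0,0,0],[0,-0.008,0,0,0],[0,-0.01,0,0,0],[0,-0.01,0,-0.01,0],[0,-0.007,0,-0.015,0],[0,0,0,-0.02,0],[0,0,0,-0.015,0],[0,0,0,-0.01,0],[0,0,0,0,0],[0,0,0,0,0]]]'
python3 go.py '[549,22.5,290]'
```

```text
t: 10.87
eef_pos: [530.3, 211.5, 358.1]
orientation: [[0.955, -0.296, 0.001], [-0.296, -0.955, 0.0], [0.001, -0.001, -1.0]]
ft_force: [-0.6, -0.3, -0.1]
finger_gap: 0.4
tool shift mm [ 73.6627 175.0192  68.0455] x angle -17.195748484714084 ft [-0.6146 -0.2562 -0.0686] 0.3745686706130288 10.8667
```

```bash
python3 -m inch '[[[0,0,0.015,0,0],[0,0.006,0.024,0,0],[0,0.01,0.026,0,0],[0,0.013,0.026,0,0],[0,0.014,0.026,0,0],[0,0.013,0.026,0,0],[0,0.01,0.02,0,0],[0,0.008,0.012,0,0],[0,0,0,0,0],[0,0,0,0,0]]]'
python3 -m inch '[[[0,0,0,0.015,0],[0,0,0,0.02,0],[0,0,0,0.02,0],[0,0,0,0.015,0],[0,0,0,0.008,0],[0,0,0,0,0],[0,0,0,0,0],[0,0,0,0,0],[0,0,0,0,0],[0,0,0,0,0]]]'
python3 go.py '[549,22.5,255]'
python3 - <<'E'
from h import *
S=env.grab_frame("scene")
cv2.imwrite("pics/e.png",cv2.resize(S["frame"][190:340,240:400,::-1],(640,600),interpolation=2))
b=np.array([568,200,57]);ex=np.array([.955,-.296,0])
for q in(.9,1): print(q,proj(b+55*(np.sin(q-.5)*ex+np.cos(q-.5)*np.array([0,0,1])),S))
E
```

```text
t: 11.7
eef_pos: [549.3, 21.8, 357.1]
orientation: [[0.955, -0.297, -0.001], [-0.297, -0.955, 0.0], [-0.001, 0.0, -1.0]]
ft_force: [0.2, 0.0, 0.1]
finger_gap: 0.2
t: 12.53
eef_pos: [549.7, 22.4, 280.5]
orientation: [[0.955, -0.296, 0.001], [-0.296, -0.955, -0.0], [0.001, -0.0, -1.0]]
ft_force: [0.5, 0.6, -0.6]
finger_gap: 0.5
tool shift mm [-0.7307  0.1401 25.5013] x angle -17.197484804083153 ft [ 0.4991  0.6075 -0.5879] 0.48426989690113564 12.5333
0.9 [344.52004693 293.06610958]
1 [342.1323798 294.8639625]
```

View pics/e.png

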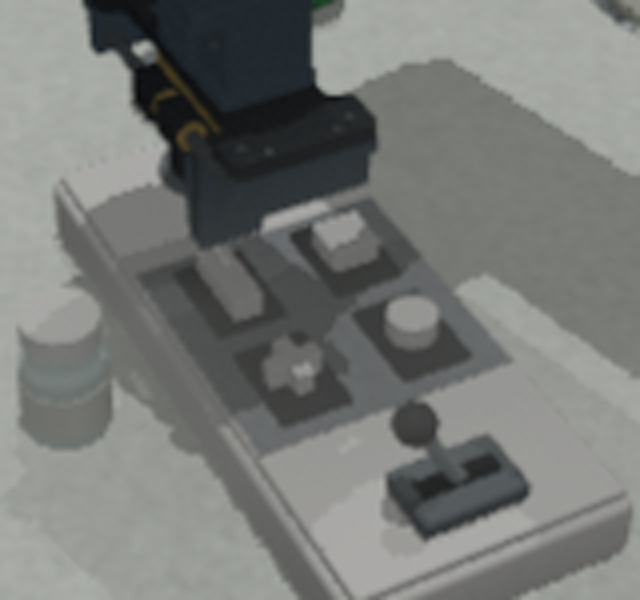

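Picture: the lever leans back and stays there, with the ball at crop (415,424), which is scene (344,296). All keys are up. The dark block at (195..370,245..185) may be the gripper body's near end hiding the fingers, so I'll check by projection.

Run:
```python
from h import *
S=env.grab_frame("scene");s=env.sense();R=np.array(s["orientation"]);t=np.array(s["eef_pos"])
c=lambda v:((proj(t+R@np.array(v,float),S)-[240,190])*4).round()
for v in((16,0,190.8),(-16,0,190.8),(16,-14,190.8),(38,-89,112),(-38,-89,112)): print(v,c(v))
```

```text
(16, 0, 190.8) [196. 240.]
(-16, 0, 190.8) [251. 221.]
(16, -14, 190.8) [208. 255.]
(38, -89, 112) [233. 237.]
(-38, -89, 112) [377. 189.]
```

Consistent: the fingertips are over the bar and the body end hides most of them. Descending.

```bash
python3 -m inch '[[[0,-0.0005,0,0.006,0],[0,0,0,0.006,0],[0,0,0,0.004,0],[0,0,0,0.003,0],[0,0,0,0.003,0],[0,0,0,0.002,0],[0,0,0,0.002,0],[0,0,0,0.002,0],[0,0,0,0,0],[0,0,0,0,0]]]'
python3 -m inch '[[[0,0,0,0.0015,0],[0,0,0,0.0015,0],[0,0,0,0.001,0],[0,0,0,0,0],[0,0,0,0,0],[0,0,0,0,0],[0,0,0,0,0],[0,0,0,0,0],[0,0,0,0,0],[0,0,0,0,0]]]'
python3 go.py '[549,22.5,245]'
```

```text
t: 13.47
eef_pos: [549.0, 22.5, 251.7]
orientation: [[0.955, -0.296, -0.0], [-0.296, -0.955, -0.0], [-0.0, 0.0, -1.0]]
ft_force: [-2.1, -0.5, 3.2]
finger_gap: 0.7
t: 14.3
eef_pos: [549.0, 22.5, 247.7]
orientation: [[0.955, -0.296, -0.0], [-0.296, -0.955, -0.0], [0.0, 0.0, -1.0]]
ft_force: [-3.3, 0.1, 4.1]
finger_gap: 0.4
tool shift mm [-0.0573 -0.0181  2.7389] x angle -17.19967803312545 ft [-3.3093  0.0839  4.1424] 0.40925149873379063 14.3
```

```bash
python3 -m inch '[[[0,0,0,0.001,0],[0,0,0,0.001,0],[0,0,0,0,0],[0,0,0,0,0],[0,0,0,0,0],[0,0,0,0,0],[0,0,0,0,0],[0,0,0,0,0],[0,0,0,0,0],[0,0,0,0,0]]]'
python3 go.py '[549,22.5,245]'
```

```text
t: 15.13
eef_pos: [549.0, 22.5, 245.7]
orientation: [[0.955, -0.296, -0.0], [-0.296, -0.955, -0.0], [-0.0, 0.0, -1.0]]
ft_force: [-2.6, -0.1, 6.2]
finger_gap: 0.5
tool shift mm [-0.0392  0.0036  0.7234] x angle -17.198897527831683 ft [-2.6201 -0.1478  6.1944] 0.4885464586120976 15.1333
```

```bash
python3 -m inch '[[[0,0,0,0.0006,0],[0,0,0,0,0],[0,0,0,0,0],[0,0,0,0,0],[0,0,0,0,0],[0,0,0,0,0],[0,0,0,0,0],[0,0,0,0,0],[0,0,0,0,0],[0,0,0,0,0]]]'
```

```text
t: 15.97
eef_pos: [549.0, 22.5, 245.2]
orientation: [[0.955, -0.296, 0.0], [-0.296, -0.955, -0.0], [0.0, 0.0, -1.0]]
ft_force: [-3.0, -0.4, 5.5]
finger_gap: 0.4
```

The nominal depth is 9.6 mm at about 5.5–6 N, so the key is well down. Withdrawing up and back to the side.

```bash
python3 -m inch '[[[0,0,0,-0.003,0],[0,0,0,-0.005,0],[0,0,0,-0.008,0],[0,0,0,-0.015,0],[0,0,0,-0.02,0],[0,0,0,-0.025,0],[0,0,0,-0.025,0],[0,0,0,-0.02,0],[0,0,0,-0.015,0],[0,0,0,-0.01,0]]]'
python3 -m inch '[[[0,0,0.015,0,0],[0,0,0.03,0,0],[0,0,0.03,0,0],[0,0,0.03,0,0],[0,0,0.03,0,0],[0,0,0.03,0,0],[0,0,0.03,0,0],[0,0,0.03,0,0],[0,0,0.02,0,0],[0,0,0.01,0,0]]]'
python3 -m inch '[[[0,0,0,0,0],[0,0,0,0,0],[0,0,0,0,0],[0,0,0,0,0],[0,0,0,0,0],[0,0,0,0,0],[0,0,0,0,0],[0,0,0,0,0],[0,0,0,0,0],[0,0,0,0,0]]]'
python3 - <<'E'
from h import *
S=env.grab_frame("scene");T=env.grab_frame("top")
s=cv2.resize(S["frame"][185:335,240:400,::-1],(426,400),interpolation=2)
t=cv2.resize(T["frame"][140:290,160:300,::-1],(373,400),interpolation=2)
cv2.imwrite("pics/f.png",np.hstack([s,t]))
E
```

```text
t: 16.8
eef_pos: [549.2, 22.5, 393.5]
orientation: [[0.955, -0.296, 0.003], [-0.296, -0.955, -0.0], [0.003, -0.001, -1.0]]
ft_force: [0.8, -0.5, -0.3]
finger_gap: 0.4
t: 17.63
eef_pos: [472.8, -223.2, 391.2]
orientation: [[0.955, -0.297, -0.0], [-0.297, -0.955, -0.0], [-0.0, 0.0, -1.0]]
ft_force: [0.5, 0.8, -0.3]
finger_gap: 0.5
t: 18.47
eef_pos: [473.7, -221.1, 391.1]
orientation: [[0.955, -0.296, -0.0], [-0.296, -0.955, 0.0], [-0.0, -0.0, -1.0]]
ft_force: [-0.3, 0.1, -0.9]
finger_gap: 0.4
```

View pics/f.png

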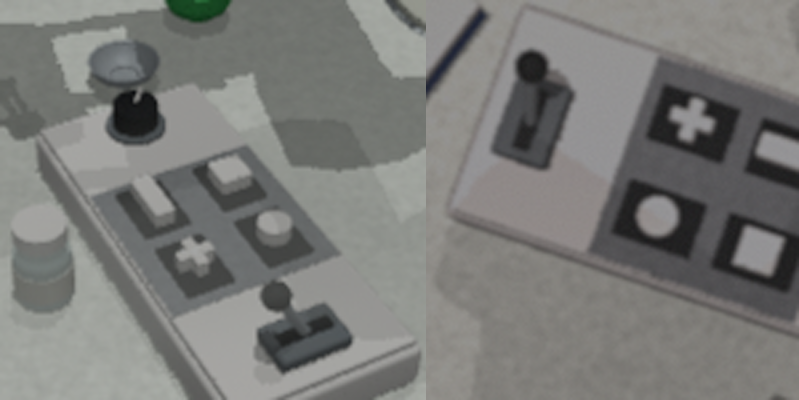

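The lever leans to the back, with the ball at top pixel (200,165). The bar key is up, and the knob, jar and dish look as before. One number check on the lever's travel before I hand in.

Run:
```python
from h import *
T=env.grab_frame("top");S=env.grab_frame("scene")
a=(160+106*.375,140+67*.375);b=(240+277*.3755,185+296*.375)
P,g=tri(a,T,b,S);p0=atz((190.9,188),T,109);p1=atz(a,T,105)
ex=np.array([.955,-.296,0])
print(P,g,p1,(p1-p0)@ex,"off pivot",(p1-[568,200,105])@ex)
for k in("jar","dish","slide_box","knob_mark"): print(k,[np.round(r["location"]) for r in env.place_of(k,T)[:2]])
```

```text
[592.24943564 194.27724162 103.30928963] 2.764956001284006 [592.73611873 192.89929269 105.        ] 43.0578710360964 off pivot 25.724802749529445
jar [array([309., 155.])]
dish [array([394., 277.]), array([404., 349.])]
slide_box [array([154., 154.])]
knob_mark [array([349., 243.])]
```

```bash
python3 -c "
from cell import env
print(env.close_job())"
```

```text
the job is handed in; nothing more can be done
None
```

I pushed the brake lever to its rear stop, then pressed the bar-shaped start key, let it come up and withdrew. The job is handed in, at about 19 s of the 40 s allowed.

- **Brake lever:** The force rose to about 17 N at the stop, which is more than the push needed. The last picture puts the ball 25.7 mm behind the pivot, against 26.4 mm at the stop, so the lever is at about 0.99. It stayed there after I let go.
- **Start key:** I pressed it once, after the brake was released, to about 9.6 mm of its 10 mm by the known heights, at about 6 N. I did not push on to the hard stop. The last picture shows the key up again and the robot clear.
- **Other things:** The other keys, knob, jar and dish look unmoved. The network placed the slide box about 5 pixels off its first reading. The arm never worked at that spot, so I put it down to detector noise, but I did not check it further.

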